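# Tighten the tilted chuck with its key and put the key back

## Task

Tighten the chuck on the copper tube: take the red-handled T key out of its yellow holder, push it fully home into the brass square socket that leans out of the chuck, and turn it clockwise (as seen looking into the socket) as far as it goes. Then take the key out, put it back upright and fully down in the yellow holder, and let go of it. Leave the laser head untouched and everything else on the bench where it is.

Things in the scene. Friction and masses are not known exactly. Their poses are not given: they have to be found in the camera images.
- key: loose steel T key, 109 long, about 0.28 kg, starts upright in the holder. Origin at the tip of its bit, z along the shank to the handle. Square bit 16 x 16, z 0 to 30 (sides square to x, y; first 6 tapered to 11); collar 34 diameter, z 30 to 38; round shank 14 diameter to z 85; red flat-sided cross handle 110 long (x), 16 thick (y), z 85 to 109
- key_tip (a point): tip of the key's bit = the key's origin, same axes
- key_grip (a point): middle of the red handle, 97 up the key's z from the tip, same axes as the key
- socket_mouth (a point): centre of the mouth of the brass block's square socket. z points out along the socket axis, leaning 22 to 38 degrees from vertical roughly towards the robot; x, y are parallel to the socket's sides and turn with it. Hole 18 x 18, 36 deep, mouth bevelled 2.5; the 16 mm bit fits in any of four quarter turns; fully home the key's collar rests on the block's face, tip 30 deep
- pinion (a joint): turn of the brass socket block (36 x 36, standing 30 out of the chuck) about its axis, rad, growing clockwise as seen looking into the socket; starts at 0 to 0.35, end stop (tube tightly gripped) at 1.3; stiff, about 0.12 N m, stays where left
- chuck_unit: fixed unit, origin on the bench under the chuck's middle. Steel chuck 110 diameter, axis along y 120 up, spindle braked; its socket leans to -x at y 0, mouth 85 from the chuck axis. Aluminium base 180 (x) by 240 (y -170 to 70); black bearing plate, 185 high, y -60 to -44; motor to y -157; copper tube 24 diameter from the jaws to y 180
- laser_head: fixed laser head, must not be touched; same origin and axes as chuck_unit. Black head 44 diameter, its nozzle at x 10, y 170, z 155 above the tube, leaning 32 degrees back to +x up to x 140, z 360; white column 50 x 60 at x 175, y 170, 330 high; hose above to z 400
- holder: fixed yellow block 70 x 70 x 55 high on a plate 100 x 90; origin at the centre of its underside. May be left or right of the robot
- holder_mouth (a point): centre of the mouth of the holder's round vertical hole, 26 diameter, 45 deep, at the top of the block (55 above the bench); z up. With the key fully down its collar rests on the block, tip 30 below this point; any turn about z will do
- jaw_tray: fixed grey tray of spare jaws, 120 x 90 x 36 high; origin at the centre of its underside
- parts_box: clear open plastic box of small steel pins, 85 x 120 x 35 high; origin at the centre of its underside
- cleaner: white bottle with blue cap, 56 diameter, 160 high; origin at the centre of its underside
- mug: blue mug, 80 diameter, 90 high, handle to its +y; origin at the centre of its underside
- sleeve: copper ring standing on end, 70 diameter, 60 high; origin at the centre of its underside
- wrench: steel wrench lying flat, 170 long along its x; origin under its middle
- screwdriver: screwdriver lying flat, 190 long along its x; origin under its middle
There are look-alikes about, which are no part of the job. There is more than one size of the key; the one meant has the size given above. Several things have the shape of the holder; the one meant has the colours described above.

How it is judged:
By the outcome, as a careful person would: the job done as asked, in the order asked, and still so for the second after the job is handed in, with the robot touching nothing.
It also fails if it takes over 72 s, if anything falls off the work surface, if the arm or the gripper's body presses on something with over 40 N, if the wrist force passes 120 N, or if a joint passes its speed limit or range.

## Robot

A 6-joint arm with a two-finger parallel gripper is mounted at the origin on the work surface. World frame = base frame: x ahead of the robot, y to its left, z up, the work surface at z = 0. Lengths are in m, angles in rad, forces in N, time in s.
With the tool pointing down it reaches from about 0.425 to 0.95 m from the base axis. Payload 3.5 kg.
Tool frame: the origin (TCP) lies at the very end of the fingers, on their centre line; the grasp point (between the pads) lies 19 mm behind it (ctrl.pinch_z is the distance from the TCP to the grasp point, in m); z points along the fingers, y is the line along which they close (so a half turn about z gives the same grasp; the last joint's range is limited). The gripper opens to 85 mm and grips with 20 to 120 N. Pads are 22 mm wide; open, the fingers measure 114 mm over their backs; the gripper's body (76 mm by 85 mm) begins 54 mm behind the grasp point. The pads swing forward as they close: fully open they stand 13 mm farther back than shut.
Start: joints at [-1.383, 0.286, 1.577, -0, 1.279, -0.15], TCP at [0.224, -0.637, 0.231] pointing down, gripper open.
Joint ranges: [-2.77, 2.77], [-0.9, 2.22], [0.21, 2.48], [-1.53, 4.67], [0.24, 2.81], [-2.84, 2.84]. Speed limits (rad/s): [2.79, 2.79, 3.14, 3.14, 3.14, 3.14].

## Interface

Orientations are given as a unit quaternion [x, y, z, w].
In Python, from plant import ctrl gives the robot as it stands. The module is installed in compiled form; this text tells all that it offers.
- The arm moves only by the shell command python3 -m crank 'ROWS' [OPENING] [FORCE]. ROWS is JSON, a list of rows, each a list of 6 numbers: the shift along the tool's x, y, z in cm, then the turn, a rotation vector about the tool's x, y, z in rad. In form: [[tx, ty, tz, rx, ry, rz], ...]. A call has 1 to 10 rows; each row is the pose to reach, as a shift and turn from the pose commanded when the call began, along the tool's axes at that moment; what a row does not reach only later rows make up. A row lasts 1/10 s, in which the tool goes at most 50 mm and 8.59 degrees, less where a joint would pass 70% of its speed; a pose out of reach is approached as far as the arm can. A call with a gripper value outside its range is refused whole. OPENING is the opening, from 0 (shut) to 1 (fully open), set as the call begins (- or left out, the last holds). The fingers move at their own pace and stop on an object; FORCE is the grip in N (left out, the last holds). Time passes only in rows, so rows that repeat a pose let the fingers close. It gives the time, the measured TCP pose, the force, the opening and the grip force at its end, in the units of the state.
- ctrl.get_state(): the state, without advancing time (a new reading comes with each control period).
- ctrl.read_camera(name): name is "scene" or "top" or "wrist"; returns (picture, depth): 420x560x3 uint8, blue, green, red; 420x560 float32, m along the optical axis (not along the pixel's ray), 0 where there is no reading.
- ctrl.camera_info(name): a dict with "K" (3x3 intrinsics, pixels), "origin" and "orientation" of the camera in the world. Camera axes: x right, y down, z forward; pixel columns grow to the right and rows downward; lengths in m; the calibration is good to about 2 mm. A picture is of the moment at which its call begins: read the wrist's pose just before it. camera_info takes no time and is no camera call; for the wrist camera it gives the pose at the moment of the call.
- ctrl.sign_off(): hands the job in; it is judged then, once.
The state is a dict: "time": time; "qpos": joint angles; "dq": joint speeds; "joint_efforts": joint torques, N m; "eef_pos": TCP position; "tcp_rot": TCP orientation; "contact_force": force on the tool from outside, world axes, zero at the start; "wrist_torque": the same for the moment, N m; "opening": opening from 0.0 (shut) to 1.0 (fully open); "finger_force": force on a finger pad.
Only numpy, scipy, OpenCV 4.12 (cv2) and the standard library are available. Lean on these libraries where they do the work, as an engineer would, in place of code of your own. Each camera call takes 0.05 s, during which the arm holds its last target. There are 200 camera calls.

## Working session

There is one attempt and no reset: what is moved stays moved. The work goes in short steps, Python scripts to look and compute and a shell command to move; the robot and the scene stay as the last step left them, time stands still between calls to the robot, and variables do not carry over. Pictures are saved under pics/ and viewed, at most 10 in all, crops included, and the job is handed in when it is done.

```bash
mkdir -p pics; cat > h.py <<'E'
import numpy as np, cv2, json
from scipy.spatial.transform import Rotation as R
from plant import ctrl
def grab(n):
    ci=ctrl.camera_info(n); im,d=ctrl.read_camera(n); return im,d,np.array(ci["K"]),np.array(ci["origin"]),ci["orientation"]
def mat(o):
    o=np.array(o); return o if o.shape==(3,3) else R.from_quat(o).as_matrix()
def cloud(d,K,o,q):
    v,u=np.indices(d.shape); P=np.stack([(u-K[0,2])/K[0,0]*d,(v-K[1,2])/K[1,1]*d,d],-1)
    return P@mat(q).T+o
def pose():
    s=ctrl.get_state(); return np.array(s["eef_pos"]),mat(s["tcp_rot"])
E
python3 - <<'E'
from h import *
for n in ("scene","top"):
    im,d,K,o,q=grab(n); np.savez(n+".npz",im=im,d=d,K=K,o=o,q=mat(q)); cv2.imwrite(f"pics/{n}0.png",im); print(n,K.tolist(),o,q)
print(ctrl.get_state())
E
```

```text
scene [[402.58373639669065, 0.0, 276.5358019622808], [0.0, 402.58373639669065, 211.77325148987302], [0.0, 0.0, 1.0]] [0.91041967 0.6033806  1.08487187] [ 0.30917767  0.89868491 -0.29535448 -0.09767465]
top [[466.2031348143869, 0.0, 271.54544727792336], [0.0, 466.2031348143869, 210.9888129700802], [0.0, 0.0, 1.0]] [0.31377461 0.05534316 1.41484359] [-0.6996497   0.71181942 -0.03823797  0.04838669]
{'time': 0.1, 'qpos': array([-1.38304329e+00,  2.87119135e-01,  1.57806233e+00, -1.56706583e-05,
        1.27859376e+00, -1.49981029e-01]), 'dq': array([-0.00018092, -0.00122614, -0.0020065 ,  0.00185086, -0.00145644,
        0.00132482]), 'joint_efforts': array([ 5.89975916e-04, -4.07298839e+01, -2.93699831e+01, -1.40799957e-04,
        3.40659033e-03,  6.40148201e-07]), 'eef_pos': array([ 0.22358328, -0.6362528 ,  0.23004027]), 'tcp_rot': array([ 9.85774844e-01,  1.68067740e-01, -2.81081748e-05, -1.09094812e-03]), 'contact_force': array([-0.40572823,  0.26541947,  0.06672928]), 'wrist_torque': array([0.00261643, 0.03851609, 0.0211248 ]), 'finger_force': 0.0, 'opening': 1.000729985220425}
```

View pics/scene0.png

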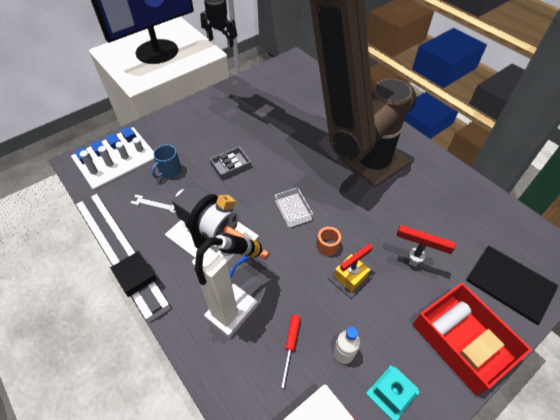

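View pics/top0.png

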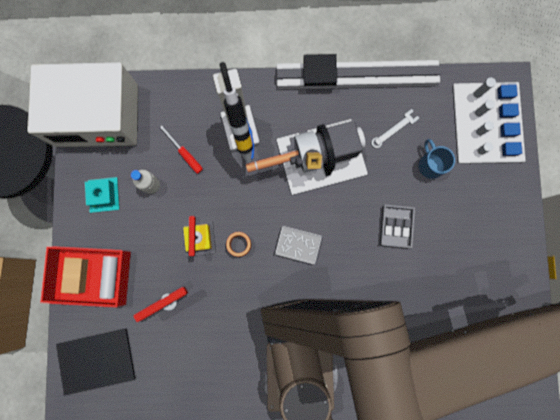

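The scene view shows the yellow holder with its red key at (352,272), a bigger red key in a grey stand at (425,245), and the brass socket at (226,203). In the top view the holder is at (198,238), the key handle at (193,236), the socket at (313,160) and the laser at (238,115).

```bash
python3 - <<'E'
from h import *
def box(n,u0,v0,u1,v1):
    z=np.load(n+".npz"); im,d=z["im"],z["d"]; P=cloud(d,z["K"],z["o"],z["q"]); hsv=cv2.cvtColor(im,cv2.COLOR_BGR2HSV)
    m=np.zeros(d.shape,bool); m[v0:v1,u0:u1]=1; return hsv,P,m&(d>0)
for n,hb,bb in (("top",(175,205,220,265),(300,145,330,175)),("scene",(325,235,385,300),(210,190,242,214))):
    hsv,P,m=box(n,*hb)
    H,S,V=hsv[...,0],hsv[...,1],hsv[...,2]
    red=m&((H<6)|(H>174))&(S>150)&(V>80); yel=m&(H>18)&(H<34)&(S>130)&(V>80)
    for k,mm in (("red",red),("yel",yel)):
        p=P[mm]; z=np.percentile(p[:,2],90); t=p[abs(p[:,2]-z)<.006]
        r=cv2.minAreaRect((t[:,:2]*1000).astype(np.float32))
        print(n,k,mm.sum(),"ztop",z.round(4),"mean",t.mean(0).round(4),"rect",r)
    hsv,P,m=box(n,*bb); H,S,V=hsv[...,0],hsv[...,1],hsv[...,2]
    br=m&(H>10)&(H<30)&(S>90)
    p=P[br]; print(n,"brass",br.sum(),p.mean(0).round(4),np.percentile(p,[5,95],axis=0).round(3).tolist())
    # chuck plate
E
python3 - <<'E'
from h import *
ims=[]
for n,b in (("top",(270,100,380,200)),("scene",(150,170,300,270))):
    im=np.load(""+n+".npz")["im"]; u0,v0,u1,v1=b; ims.append(cv2.resize(im[v0:v1,u0:u1],(400,400 if n=="top" else 400),interpolation=cv2.INTER_CUBIC))
cv2.imwrite("pics/crop.png",np.hstack(ims))
E
```

```text
top red 211 ztop 0.1367 mean [0.4115 0.2941 0.1341] rect ((409.30743408203125, 294.3193054199219), (105.31220245361328, 14.812663078308105), 0.19608129560947418)
top yel 415 ztop 0.0586 mean [0.4091 0.2906 0.0559] rect ((409.1070556640625, 295.559326171875), (68.3558578491211, 70.71925354003906), 5.6725287437438965)
top brass 242 [ 0.6016 -0.0437  0.1828] [[0.584, -0.061, 0.137], [0.62, -0.026, 0.201]]
scene red 247 ztop 0.1365 mean [0.4065 0.2987 0.1345] rect ((406.5224609375, 297.64593505859375), (15.962800979614258, 109.10857391357422), 88.5451431274414)
scene yel 533 ztop 0.0575 mean [0.411  0.309  0.0557] rect ((406.5061950683594, 297.55426025390625), (71.87735748291016, 70.00074768066406), 5.963842391967773)
scene brass 235 [ 0.6036 -0.0385  0.1851] [[0.583, -0.06, 0.169], [0.622, -0.022, 0.199]]
```

View pics/crop.png

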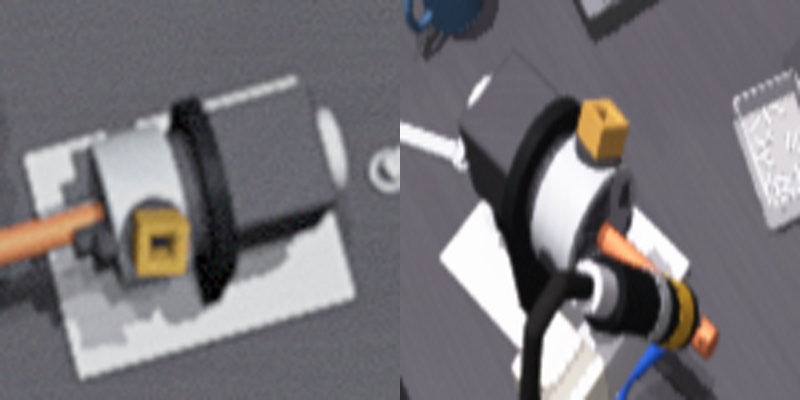

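The crop shows the brass block at about top px (313,160), with its square hole leaning toward the robot and the block roughly aligned with the base. Next I'll get the chuck yaw, the socket axis and the camera mounting.

```bash
python3 - <<'E'
from h import *
p,Rt=pose(); ci=ctrl.camera_info("wrist"); print("cam in tool",(Rt.T@(np.array(ci["origin"])-p)).round(4),(Rt.T@mat(ci["orientation"])).round(3).tolist(), np.array(ci["K"])[0])
A=[]
for n,tb,bb in (("top",(245,145,300,178),(296,142,334,178)),("scene",(0,0,1,1),(205,188,246,218))):
    z=np.load(n+".npz"); im,d=z["im"],z["d"]; P=cloud(d,z["K"],z["o"],z["q"]); hsv=cv2.cvtColor(im,cv2.COLOR_BGR2HSV);H,S,V=[hsv[...,i] for i in range(3)]
    def reg(b): m=np.zeros(d.shape,bool); m[b[1]:b[3],b[0]:b[2]]=1; return m&(d>0)
    if n=="top":
        t=P[reg(tb)&((H<14))&(S>80)]; t=t[(t[:,2]>.1)&(t[:,2]<.145)]; c=t.mean(0); w=np.linalg.svd(t-c)[2][0]; print("tube",len(t),c.round(4),w.round(3), np.degrees(np.arctan2(w[1],w[0])))
    b=P[reg(bb)&(H>10)&(H<30)&(S>90)]; b=b[b[:,2]>.165]
    # RANSAC plane
    rng=np.random.default_rng(0);best=None
    for _ in range(800):
        q=b[rng.choice(len(b),3,False)]; nn=np.cross(q[1]-q[0],q[2]-q[0]); l=np.linalg.norm(nn)
        if l<1e-5: continue
        nn/=l; nn*=np.sign(nn[2])
        if nn[2]<.7: continue
        i=abs((b-q[0])@nn)<.0025
        if best is None or i.sum()>best.sum(): best=i
    f=b[best]; c=f.mean(0); nn=np.linalg.svd(f-c)[2][2]; nn*=np.sign(nn[2])
    print(n,len(b),len(f),"c",c.round(4),"n",nn.round(3),"tilt",np.degrees(np.arccos(nn[2])).round(1),"az",np.degrees(np.arctan2(nn[1],nn[0])).round(1))
E
```

```text
cam in tool [ 8.070e-02  1.000e-04 -1.423e-01] [[-0.0, -0.948, -0.319], [1.0, -0.001, 0.001], [-0.001, -0.319, 0.948]] [302.31296688   0.         281.27258751]
tube 275 [0.6147 0.0715 0.1292] [-0.264  0.964 -0.007] 105.33220679757785
top 222 97 c [ 0.5966 -0.0445  0.1906] n [-0.585 -0.164  0.794] tilt 37.4 az -164.3
scene 228 75 c [ 0.5956 -0.0419  0.1919] n [-0.533 -0.127  0.837] tilt 33.2 az -166.6
```

```bash
cat >> h.py <<'E'
def frame(n,az):
    n=np.array(n)/np.linalg.norm(n); a=np.radians(az); x=np.array([np.cos(a),np.sin(a),0]); 
    x=np.array([x[0],x[1],-(x[0]*n[0]+x[1]*n[1])/n[2]]); x/=np.linalg.norm(x); return np.stack([x,np.cross(-n,x),-n],1)
def axis(t,az): t,az=np.radians(t),np.radians(az); return np.array([np.sin(t)*np.cos(az),np.sin(t)*np.sin(az),np.cos(t)])
def delta(tp,tR,show=True):
    p,Rt=pose(); s=Rt.T@(np.array(tp)-p)*100; r=R.from_matrix(Rt.T@tR).as_rotvec()
    print("row",s.round(2).tolist()+r.round(3).tolist()); return s,r
def crop(n,c,r,f,name):
    im=grab(n)[0]
E
python3 - <<'E'
from h import *
n=axis(35,-164.7); m=np.array([.597,-.043,.192])
delta(m+.11*n,frame(n,105))
E
```

```text
row [48.6, -44.06, -5.1, -0.49, 0.456, -1.444]
```

```bash
M='[48.6,-44.1,-5.1,-0.49,0.456,-1.444]'; python3 -m crank '[[25,-22,-5,-0.25,0.23,-0.75],[25,-22,-5,-0.25,0.23,-0.75],[25,-22,-5,-0.25,0.23,-0.75],[25,-22,-5,-0.25,0.23,-0.75],[25,-22,-5,-0.25,0.23,-0.75],[48.6,-44.1,-5.1,-0.49,0.456,-1.444],[48.6,-44.1,-5.1,-0.49,0.456,-1.444],[48.6,-44.1,-5.1,-0.49,0.456,-1.444],[48.6,-44.1,-5.1,-0.49,0.456,-1.444],[48.6,-44.1,-5.1,-0.49,0.456,-1.444]]'
python3 - <<'E'
from h import *
n=axis(35,-164.7); m=np.array([.597,-.043,.192])
delta(m+.11*n,frame(n,105)); print(ctrl.get_state()["qpos"])
E
```

```text
time: 1.1
eef_pos: [0.4619, -0.1983, 0.2767]
tcp_rot: [0.615, 0.734, 0.228, 0.175]
contact_force: [0.3, 0.2, -0.2]
opening: 0.998
finger_force: 0.0
row [12.29, 8.35, 5.2, -0.027, 0.027, -0.077]
[-0.86334527 -0.37180729  2.20466819  0.58161681  1.08712651 -1.25786513]
```

```bash
python3 -m crank '[[12.3,8.4,5.2,-0.027,0.027,-0.077],[12.3,8.4,5.2,-0.027,0.027,-0.077],[12.3,8.4,5.2,-0.027,0.027,-0.077],[12.3,8.4,5.2,-0.027,0.027,-0.077],[12.3,8.4,5.2,-0.027,0.027,-0.077],[12.3,8.4,5.2,-0.027,0.027,-0.077]]'
python3 - <<'E'
from h import *
print(ctrl.get_state()["qpos"])
im,d,K,o,q=grab("wrist"); np.savez("w1.npz",im=im,d=d,K=K,o=o,q=mat(q)); cv2.imwrite("pics/w1.png",im)
E
```

```text
time: 1.7
eef_pos: [0.5366, -0.0625, 0.2821]
tcp_rot: [0.583, 0.755, 0.238, 0.181]
contact_force: [-0.0, -0.5, 0.4]
opening: 0.992
finger_force: 0.0
[-0.49238889 -0.34008728  2.17824862  0.52159115  0.90564488 -0.99118627]
```

View pics/w1.png

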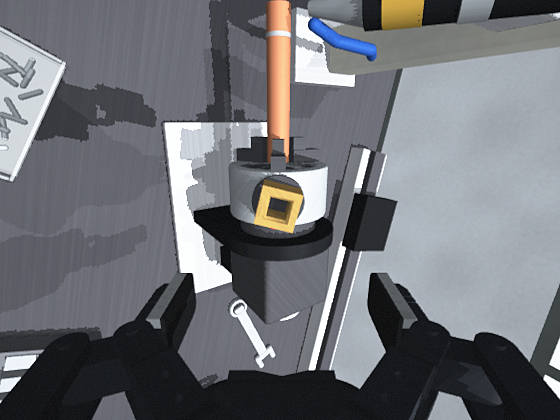

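The wrist view shows the brass block at (280,206), its face rotated about 15° with the square hole at (280,208) and one shaded side at the top/left. Next I'll fit the face plane and square.

```bash
cat > sock.py <<'E'
from h import *
def sock(im,d,K,o,q,cx,cy,r=40):
    P=cloud(d,K,o,mat(q)); hsv=cv2.cvtColor(im,cv2.COLOR_BGR2HSV); H,S,V=[hsv[...,i] for i in range(3)]
    m=np.zeros(d.shape,bool); m[cy-r:cy+r,cx-r:cx+r]=1; m&=(H>12)&(H<32)&(S>70)&(d>0)
    b=P[m]; rng=np.random.default_rng(0); n0=axis(32,-164.7); best=None
    for _ in range(1500):
        t=b[rng.choice(len(b),3,False)]; nn=np.cross(t[1]-t[0],t[2]-t[0]); l=np.linalg.norm(nn)
        if l<1e-5: continue
        nn/=l; nn*=np.sign(nn@n0)
        if nn@n0<.95: continue
        i=abs((b-t[0])@nn)<.0015
        if best is None or i.sum()>best.sum(): best=i
    f=b[best]; c=f.mean(0); n=np.linalg.svd(f-c)[2][2]; n*=np.sign(n[2])
    print("n",len(b),len(f),n.round(3),"tilt",np.degrees(np.arccos(n[2])).round(2),"az",np.degrees(np.arctan2(n[1],n[0])).round(2))
    F=frame(n,195.3)  # x along lean
    uv=((f-c)@F[:,:2]*1000).astype(np.float32); 
    uv=uv[(np.abs(uv-np.median(uv,0))<26).all(1)]
    rc=cv2.minAreaRect(uv); mouth=c+F[:,:2]@np.array(rc[0])/1000
    print("rect",rc,"mouth",mouth.round(4)); return n,mouth,rc
if __name__=="__main__":
    z=np.load("w1.npz"); n,m,rc=sock(z["im"],z["d"],z["K"],z["o"],z["q"],280,206)
    # hole by dark region and outer face via ray onto plane
    im,K,o,q=z["im"],z["K"],z["o"],z["q"]; hsv=cv2.cvtColor(im,cv2.COLOR_BGR2HSV); 
    print(hsv[206,255:310,:].tolist()); print(hsv[170:245,280,:].tolist())
E
python3 sock.py
```

```text
n 1698 1112 [-0.545 -0.137  0.827] tilt 34.2 az -165.86
rect ((0.008690834045410156, -0.5441360473632812), (35.96721649169922, 36.49822235107422), 15.198625564575195) mouth [ 0.5932 -0.0462  0.1902]
[[113, 40, 51], [115, 57, 49], [19, 119, 122], [19, 138, 239], [21, 129, 238], [21, 127, 239], [21, 127, 237], [21, 127, 239], [21, 127, 237], [21, 128, 236], [21, 128, 238], [23, 123, 250], [23, 125, 255], [18, 119, 150], [110, 93, 55], [109, 35, 59], [113, 32, 63], [105, 25, 62], [110, 29, 52], [113, 20, 51], [114, 25, 52], [95, 29, 52], [114, 25, 51], [110, 29, 53], [126, 24, 54], [114, 24, 54], [120, 24, 53], [125, 29, 53], [120, 14, 53], [111, 32, 55], [113, 41, 56], [5, 26, 58], [20, 141, 83], [20, 138, 83], [20, 128, 102], [19, 130, 118], [19, 134, 148], [19, 138, 202], [23, 124, 253], [22, 123, 246], [22, 126, 242], [22, 126, 240], [22, 125, 241], [22, 128, 243], [21, 130, 245], [18, 97, 179], [112, 62, 111], [115, 30, 101], [110, 25, 156], [90, 4, 255], [90, 3, 255], [102, 5, 253], [102, 5, 252], [102, 5, 252], [102, 5, 252]]
[[113, 21, 107], [109, 26, 106], [102, 24, 159], [105,
[... 409 characters left out ...]
 125, 122], [107, 101, 48], [109, 39, 52], [125, 28, 55], [120, 25, 52], [114, 25, 52], [105, 20, 52], [114, 24, 54], [110, 30, 51], [114, 25, 51], [110, 28, 54], [114, 49, 52], [16, 66, 66], [19, 140, 93], [19, 136, 90], [20, 133, 88], [20, 133, 90], [19, 132, 95], [19, 128, 102], [19, 135, 108], [19, 133, 180], [19, 134, 229], [19, 135, 187], [19, 134, 175], [19, 136, 222], [21, 127, 242], [22, 129, 239], [21, 129, 239], [22, 127, 241], [22, 127, 245], [21, 131, 247], [18, 105, 196], [111, 59, 113], [112, 33, 117], [109, 26, 106], [120, 22, 69], [109, 28, 73], [111, 24, 73], [107, 27, 66], [105, 36, 42], [96, 85, 15], [103, 99, 18], [103, 81, 22], [102, 91, 14], [98, 46, 22], [90, 24, 21]]
```

```bash
python3 - <<'E'
from h import *
delta([.408,.296,.22],frame([0,0,1],180))
E
```

```text
row [37.96, -6.43, 3.35, 0.52, 0.395, -1.274]
```

```bash
python3 -m crank '[[4,-4,-5,0,0,0],[38,-6.4,3.3,0.52,0.395,-1.274],[38,-6.4,3.3,0.52,0.395,-1.274],[38,-6.4,3.3,0.52,0.395,-1.274],[38,-6.4,3.3,0.52,0.395,-1.274],[38,-6.4,3.3,0.52,0.395,-1.274],[38,-6.4,3.3,0.52,0.395,-1.274],[38,-6.4,3.3,0.52,0.395,-1.274],[38,-6.4,3.3,0.52,0.395,-1.274],[38,-6.4,3.3,0.52,0.395,-1.274]]'
python3 - <<'E'
from h import *
print(ctrl.get_state()["qpos"]);delta([.408,.296,.22],frame([0,0,1],180))
E
```

```text
time: 2.75
eef_pos: [0.4075, 0.2975, 0.22]
tcp_rot: [0.032, 0.999, 0.014, 0.01]
contact_force: [0.7, 0.0, 0.0]
opening: 1.001
finger_force: 0.0
[ 0.4211348  -0.10433496  2.0177136   0.01717898  1.1990101  -1.09092578]
row [-0.06, -0.14, -0.0, 0.027, 0.019, -0.065]
```

```bash
python3 -m crank '[[0,-0.1,0,0.027,0.019,-0.065],[0,-0.1,0,0.027,0.019,-0.065],[0,-0.1,0,0.027,0.019,-0.065],[0,-0.1,0,0.027,0.019,-0.065]]'
cat > key.py <<'E'
from h import *
im,d,K,o,q=grab("wrist"); cv2.imwrite("pics/w2.png",im)
P=cloud(d,K,o,mat(q)); hsv=cv2.cvtColor(im,cv2.COLOR_BGR2HSV); H,S,V=[hsv[...,i] for i in range(3)]
p,Rt=pose(); near=(np.linalg.norm(P[...,:2]-[.408,.297],axis=-1)<.08)&(d>0)
red=near&((H<6)|(H>174))&(S>150); t=P[red]; t=t[abs(t[:,2]-.134)<.005]
print("red",len(t),t[:,2].mean(),cv2.minAreaRect((t[:,:2]*1000).astype(np.float32)))
y=P[near&(H>18)&(H<34)&(S>120)]; y=y[abs(y[:,2]-.055)<.005]; print("yel",len(y),y[:,2].mean(),cv2.minAreaRect((y[:,:2]*1000).astype(np.float32)))
delta([.408,.296,.22],frame([0,0,1],180))
E
python3 key.py
```

```text
time: 3.15
eef_pos: [0.4079, 0.2953, 0.2209]
tcp_rot: [0.004, 1.0, 0.002, 0.002]
contact_force: [-0.1, -1.4, 1.7]
opening: 1.002
finger_force: 0.0
red 2390 0.13343906295198624 ((405.130859375, 294.6667785644531), (15.376558303833008, 108.25374603271484), 89.59256744384766)
yel 2632 0.054712357821209034 ((405.8815002441406, 294.7729797363281), (70.10478973388672, 70.1836166381836), 5.767838001251221)
row [-0.02, 0.06, 0.09, 0.003, 0.004, -0.008]
```

View pics/w2.png

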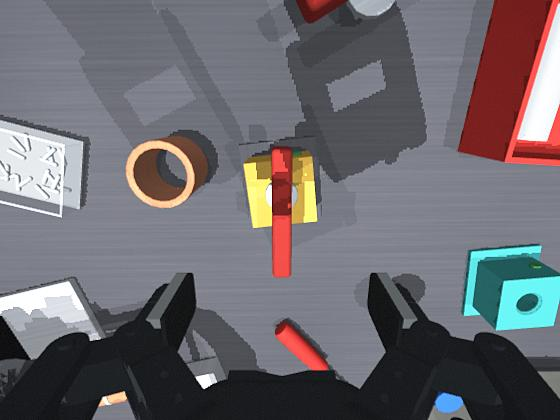

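The wrist view shows the key handle centred at (282,212), nearly along world x, on the yellow holder, with clear space for the fingers on both sides. I'll descend and grip.

```bash
python3 -m crank '[[0.25,-0.05,4,0,0,-0.008],[0.25,-0.05,8,0,0,-0.008],[0.25,-0.05,10,0,0,-0.008],[0.25,-0.05,11.8,0,0,-0.008],[0.25,-0.05,11.8,0,0,-0.008]]' 1
python3 -m crank '[[0,0,0,0,0,0],[0,0,0,0,0,0],[0,0,0,0,0,0],[0,0,0,0,0,0],[0,0,0,0,0,0],[0,0,0,0,0,0],[0,0,0,0,0,0],[0,0,0,0,0,0]]' 0 60
python3 -m crank '[[0,0,0,0,0,0],[0,0,0,0,0,0],[0,0,0,0,0,0],[0,0,0,0,0,0]]' 0 100
python3 -c "
from h import *
p,r=pose();print(p.round(4),r.round(4).tolist(),ctrl.get_state())"
```

```text
time: 3.7
eef_pos: [0.4035, 0.2948, 0.1002]
tcp_rot: [-0.001, 1.0, 0.0, -0.001]
contact_force: [-0.5, 0.2, -0.2]
opening: 1.0
finger_force: 0.0
time: 4.5
eef_pos: [0.4061, 0.2962, 0.1038]
tcp_rot: [-0.001, 1.0, 0.001, 0.002]
contact_force: [-0.9, -2.0, 5.5]
opening: 0.179
finger_force: 59.2
time: 4.9
eef_pos: [0.4061, 0.2962, 0.1039]
tcp_rot: [-0.001, 1.0, 0.001, 0.002]
contact_force: [-1.2, -1.5, 5.5]
opening: 0.17
finger_force: 97.5
[0.4061 0.2962 0.1039] [[-1.0, -0.0026, 0.0049], [-0.0026, 1.0, 0.0027], [-0.0049, 0.0027, -1.0]] {'time': 4.9, 'qpos': array([ 4.27832669e-01,  5.06120977e-02,  2.09716824e+00,  5.46002734e-04,
        9.88208521e-01, -1.14590582e+00]), 'dq': array([-0.00049865,  0.00022274, -0.00125065,  0.00093446,  0.00140264,
        0.00060503]), 'joint_efforts': array([ 5.28112929e-01, -2.46388561e+01, -2.35146135e+01,  2.87260730e-01,
       -4.54508364e-01,  6.19342591e-04]), 'eef_pos': array([0.40609918, 0.29620164, 0.10387357]), 'tcp_rot': array([-0.00132151,  0.99999518,  0.0013667 ,  0.00245661]), 'contact_force': array([-1.16423477, -1.53191603,  5.46208923]), 'wrist_torque': array([-0.36256214,  0.17451746,  0.015231  ]), 'finger_force': 97.45435953140259, 'opening': 0.1695042491772938}
```

```bash
python3 -m crank '[[0,0,-1.5,0,0,0],[0,0,-3,0,0,0],[0,0,-6,0,0,0],[0,0,-10,0,0,0],[0,0,-14,0,0,0],[0,0,-14,0,0,0],[0,0,-14,0,0,0]]'
python3 - <<'E'
from h import *
im,d,K,o,q=grab("wrist"); p,Rt=pose(); cv2.imwrite("pics/w3.png",im)
T=(cloud(d,K,o,mat(q))-p)@Rt; m=(d>0)&(abs(T[...,0])<.07)&(abs(T[...,1])<.03)&(T[...,2]>.0)&(T[...,2]<.1)
for a,b in ((.0,.008),(.015,.038),(.042,.048),(.052,.072),(.074,.085)):
    t=T[m&(T[...,2]>a)&(T[...,2]<b)]; print(a,b,len(t)); 
    if len(t)>5: print(np.percentile(t,[2,50,98],axis=0).round(4).tolist())
E
```

```text
time: 5.6
eef_pos: [0.4047, 0.2958, 0.2424]
tcp_rot: [-0.001, 1.0, 0.002, 0.002]
contact_force: [-0.1, -0.1, -3.9]
opening: 0.17
finger_force: 97.9
0.0 0.008 0
0.015 0.038 0
0.042 0.048 12
[[0.0041, -0.0165, 0.0421], [0.0068, -0.0137, 0.0443], [0.0103, 0.0155, 0.0455]]
0.052 0.072 0
0.074 0.085 0
```

View pics/w3.png

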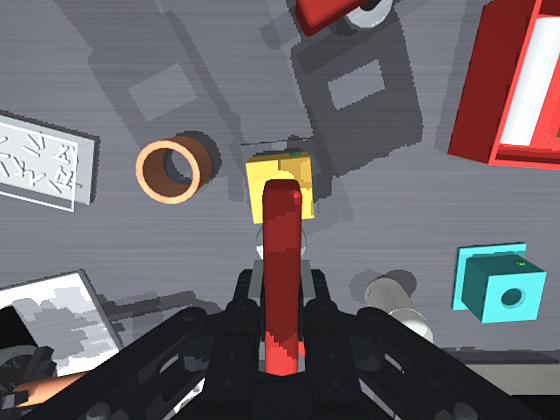

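The key hangs straight between the pads, handle along (282,270), and the holder behind it is empty. Next, the pre-insertion pose.

```bash
cat > tgt.py <<'E'
from h import *
n=axis(34.2,-165.3); mouth=np.array([.5932,-.0462,.1902])
def tgt(off,th): # tip offset outward along n (m), pinion angle deg
    return mouth+(.079+off)*n, frame(n,195.3)@R.from_euler("z",th,degrees=True).as_matrix()
E
python3 - <<'E'
from tgt import *
p,r=tgt(.03,15.2); delta([.45,-.02,.30],r); delta(p,r)
E
```

```text
row [-4.54, -31.54, -5.98, -0.149, -0.577, 0.002]
row [-12.92, -35.74, -4.02, -0.149, -0.577, 0.002]
```

```bash
python3 -m crank '[[-2,-10,-6,0,0,0],[-4.5,-31.5,-6,-0.149,-0.577,0.002],[-4.5,-31.5,-6,-0.149,-0.577,0.002],[-4.5,-31.5,-6,-0.149,-0.577,0.002],[-4.5,-31.5,-6,-0.149,-0.577,0.002],[-4.5,-31.5,-6,-0.149,-0.577,0.002],[-4.5,-31.5,-6,-0.149,-0.577,0.002],[-4.5,-31.5,-6,-0.149,-0.577,0.002],[-4.5,-31.5,-6,-0.149,-0.577,0.002],[-4.5,-31.5,-6,-0.149,-0.577,0.002]]'
python3 - <<'E'
from tgt import *
p,r=tgt(.03,15.2); delta(p,r); print(ctrl.get_state()["qpos"])
E
```

```text
time: 6.65
eef_pos: [0.4498, -0.0181, 0.2997]
tcp_rot: [-0.0, 0.956, 0.076, 0.284]
contact_force: [0.1, -1.1, -2.8]
opening: 0.169
finger_force: 99.0
row [-6.19, -4.96, 5.53, 0.003, -0.001, -0.001]
[-0.49326156 -0.63496138  2.3293984   0.46410079  1.03822526 -2.21971505]
```

```bash
python3 -m crank '[[-3,-2.5,0,0,0,0],[-6.2,-5,0,0.003,0,0],[-6.2,-5,3,0.003,0,0],[-6.2,-5,5.5,0.003,0,0],[-6.2,-5,5.5,0.003,0,0],[-6.2,-5,5.5,0.003,0,0],[-6.2,-5,5.5,0.003,0,0]]'
python3 - <<'E'
from tgt import *
p,r=tgt(.03,15.2); delta(p,r); print(ctrl.get_state()["qpos"])
a=grab("wrist"); b=grab("scene"); cv2.imwrite("pics/w4.png",np.hstack([a[0][60:380,130:430],cv2.resize(b[0][150:260,150:290],(407,320),interpolation=cv2.INTER_CUBIC)]))
E
```

```text
time: 7.35
eef_pos: [0.5348, -0.0626, 0.2847]
tcp_rot: [-0.001, 0.955, 0.074, 0.287]
contact_force: [-0.7, 0.0, -2.6]
opening: 0.174
finger_force: 98.9
row [0.31, 0.03, 0.33, -0.002, 0.005, 0.002]
[-0.48923266 -0.34703822  2.17690255  0.50508075  0.90891626 -2.29410612]
```

View pics/w4.png

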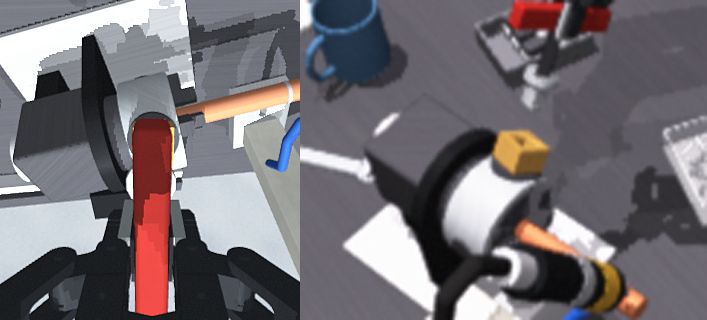

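The crop shows the key above the brass block, with a little brass visible beside the handle at wrist-crop (172,130), and nothing else near. I'll lower it to the mouth with a correction.

```bash
python3 -m crank '[[0.3,0,1,0,0.005,0],[0.3,0,2,0,0.005,0],[0.3,0,3.2,0,0.005,0],[0.3,0,3.2,0,0.005,0],[0.3,0,3.2,0,0.005,0]]'
cat > chk.py <<'E'
from tgt import *
import sys
p,r=tgt(float(sys.argv[1]),float(sys.argv[2])); delta(p,r); s=ctrl.get_state(); _,Rt=pose(); print("F tool",(Rt.T@s["contact_force"]).round(2),"M tool",(Rt.T@s["wrist_torque"]).round(3),"q6",s["qpos"][5].round(3),s["time"])
E
python3 chk.py 0 15.2
```

```text
time: 7.95
eef_pos: [0.5495, -0.0587, 0.2545]
tcp_rot: [0.0, 0.956, 0.074, 0.283]
contact_force: [-0.2, 0.2, -2.8]
opening: 0.173
finger_force: 99.0
row [-0.11, 0.13, -0.03, -0.001, -0.003, -0.001]
F tool [ 1.7  -0.22  2.21] M tool [ 0.163  0.569 -0.   ] q6 -2.304 7.95
```

```bash
python3 -m crank '[[-0.1,0.1,0.4,0,0,0],[-0.1,0.1,0.8,0,0,0],[-0.1,0.1,1.2,0,0,0],[-0.1,0.1,1.2,0,0,0]]'; python3 chk.py -.012 15.2
```

```text
time: 8.35
eef_pos: [0.5572, -0.0555, 0.2461]
tcp_rot: [0.0, 0.956, 0.075, 0.284]
contact_force: [2.3, 3.2, -2.4]
opening: 0.171
finger_force: 98.8
row [0.06, -0.03, 0.01, -0.0, -0.001, -0.001]
F tool [-0.45  2.72  3.7 ] M tool [-0.643  0.279 -0.035] q6 -2.304 8.35
```

```bash
python3 -m crank '[[0,0,0.6,0,0,0],[0,0,1.2,0,0,0],[0,0,1.6,0,0,0],[0,0,1.8,0,0,0],[0,0,1.8,0,0,0],[0,0,1.8,0,0,0]]'; python3 chk.py -.03 15.2
```

```text
time: 8.95
eef_pos: [0.5666, -0.053, 0.2306]
tcp_rot: [0.0, 0.956, 0.075, 0.283]
contact_force: [0.7, 5.3, -1.7]
opening: 0.169
finger_force: 98.9
row [-0.01, -0.02, -0.02, -0.0, -0.002, -0.001]
F tool [0.54 4.92 2.57] M tool [-1.033  0.229  0.004] q6 -2.313 8.95
```

```bash
python3 -m crank '[[0,0.1,0.1,0,0,0],[0,0.1,0.2,0,0,0],[0,0.1,0.3,0,0,0],[0,0.1,0.3,0,0,0]]'; python3 chk.py -.03 15.2
```

```text
time: 9.35
eef_pos: [0.5674, -0.0528, 0.2305]
tcp_rot: [-0.001, 0.956, 0.073, 0.282]
contact_force: [-19.9, 0.4, 11.1]
opening: 0.167
finger_force: 102.8
row [0.05, -0.03, -0.06, -0.002, -0.004, 0.003]
F tool [ 10.72   2.78 -19.92] M tool [-0.675  2.067  0.091] q6 -2.311 9.35
```

```bash
python3 -m crank '[[0.1,0,-0.1,0,0,0],[0.1,0,-0.1,0,0,0.1],[0.1,0,-0.1,0,0,0.2],[0.1,0,-0.1,0,0,0.3],[0.1,0,-0.1,0,0,0.4],[0.1,0,-0.1,0,0,0.5],[0.1,0,-0.1,0,0,0.5]]'; python3 chk.py -.03 43.8
```

```text
time: 10.05
eef_pos: [0.5674, -0.0522, 0.2308]
tcp_rot: [0.237, 0.926, 0.142, 0.257]
contact_force: [-4.9, 4.5, 3.8]
opening: 0.172
finger_force: 100.2
row [0.01, -0.12, -0.06, -0.001, 0.001, -0.002]
F tool [ 4.46  3.43 -5.2 ] M tool [-0.741  0.96   0.025] q6 -1.811 10.05
```

```bash
python3 -m crank '[[0,0,0,0,0,0.1],[0,0,0,0,0,0.2],[0,0,0,0,0,0.3],[0,0,0,0,0,0.4]]'; python3 chk.py -.03 66.7;  python3 -m crank '[[0,0,0,0,0,0.05],[0,0,0,0,0,0.1],[0,0,0,0,0,0.15],[0,0,0,0,0,0.2]]'; python3 chk.py -.03 78.2
```

```text
time: 10.45
eef_pos: [0.5676, -0.052, 0.231]
tcp_rot: [0.417, 0.86, 0.191, 0.224]
contact_force: [-3.4, 6.5, 3.6]
opening: 0.17
finger_force: 100.1
row [-0.03, -0.14, -0.05, -0.0, 0.001, -0.004]
F tool [ 6.27  3.41 -3.9 ] M tool [-0.528  1.198 -0.083] q6 -1.409 10.45
time: 10.85
eef_pos: [0.5676, -0.052, 0.231]
tcp_rot: [0.5, 0.814, 0.212, 0.204]
contact_force: [-3.3, 4.9, 4.3]
opening: 0.165
finger_force: 100.1
row [-0.06, -0.14, -0.05, 0.0, 0.001, -0.002]
F tool [ 5.25  1.92 -4.66] M tool [-0.309  1.251 -0.146] q6 -1.211 10.85
```

```bash
for i in 1 2; do python3 -m crank '[[0,0,0,0,0,0.04],[0,0,0,0,0,0.07],[0,0,0,0,0,0.07]]' | grep finger; python3 chk.py -.03 82; done
```

```text
finger_force: 100.1
row [-0.06, -0.14, -0.05, 0.0, 0.001, -0.004]
F tool [ 6.59  1.82 -4.43] M tool [-0.183  1.296 -0.046] q6 -1.142 11.15
finger_force: 100.0
row [-0.08, -0.14, -0.05, 0.0, 0.002, -0.072]
F tool [ 7.17  1.27 -4.58] M tool [-0.246  1.302 -0.457] q6 -1.074 11.45
```

```bash
for i in 1 2; do python3 -m crank '[[0,0,0,0,0,0.03],[0,0,0,0,0,0.06],[0,0,0,0,0,0.06]]' | grep finger; python3 chk.py -.03 82; done
```

```text
finger_force: 100.3
row [-0.08, -0.14, -0.05, -0.001, 0.002, -0.127]
F tool [ 6.76  2.16 -2.39] M tool [-0.234  1.279 -1.148] q6 -1.017 11.75
finger_force: 101.9
row [-0.08, -0.13, -0.05, -0.001, 0.003, -0.183]
F tool [ 6.2   1.26 -1.75] M tool [-0.291  1.281 -1.706] q6 -0.959 12.05
```

```bash
python3 -m crank '[[0,0,0,0,0,-0.08],[0,0,0,0,0,-0.14],[0,0,0,0,0,-0.17],[0.05,0,0,0,0,-0.17]]'|grep fin; python3 chk.py -.03 82;python3 -m crank '[[0.05,0,0,0,0,-0.04],[0.05,0,0,0,0,-0.06],[0.05,0,0,0,0,-0.06]]'|grep fin; python3 chk.py -.03 82
```

```text
finger_force: 100.2
row [-0.09, -0.13, -0.05, 0.0, 0.002, -0.023]
F tool [ 5.27 -0.07 -4.52] M tool [ 0.003  1.01  -0.005] q6 -1.122 12.45
finger_force: 100.1
row [-0.08, -0.11, -0.06, -0.0, 0.003, 0.037]
F tool [ 4.34  0.94 -6.  ] M tool [ 0.005  0.763 -0.023] q6 -1.181 12.75
```

```bash
python3 -m crank '[[0.05,0,-0.5,0,0,0],[0.05,0,-1,0,0,0],[0.05,0,-1.5,0,0,0],[0.05,0,-1.5,0,0,0]]'|grep fin; python3 chk.py -.015 80;python3 -m crank '[[0,0,-1,0,0,0],[0,0,-2,0,0,0],[0,0,-4,0,0,0],[0,0,-7,0,0,0],[0,0,-10,0,0,0],[0,0,-10,0,0,0],[0,0,-10,0,0,0]]'; python3 - <<'E'
from h import *
delta([.45,-.02,.30],frame([0,0,1],180)); delta([.4061,.2962,.1039+.10],frame([0,0,1],180))
a=grab("wrist"); np.savez("w5.npz",im=a[0],d=a[1],K=a[2],o=a[3],q=mat(a[4])); b=grab("top"); cv2.imwrite("pics/w5.png",np.hstack([a[0][40:400,80:480],cv2.resize(b[0][110:210,250:360],(396,360),interpolation=cv2.INTER_CUBIC)]))
np.savez("top5.npz",im=b[0],d=b[1],K=b[2],o=b[3],q=mat(b[4]))
E
```

```text
finger_force: 99.3
row [-0.11, -0.09, -0.09, 0.0, 0.005, 0.001]
F tool [0.39 3.14 0.1 ] M tool [-0.438  0.301 -0.065] q6 -1.172 13.15
time: 13.85
eef_pos: [0.5035, -0.0679, 0.3238]
tcp_rot: [0.513, 0.807, 0.213, 0.2]
contact_force: [0.6, 0.9, -3.3]
opening: 0.169
finger_force: 99.5
row [6.73, -3.44, -0.26, 0.456, 0.429, -1.096]
row [38.34, 0.16, 9.71, 0.456, 0.429, -1.096]
```

View pics/w5.png

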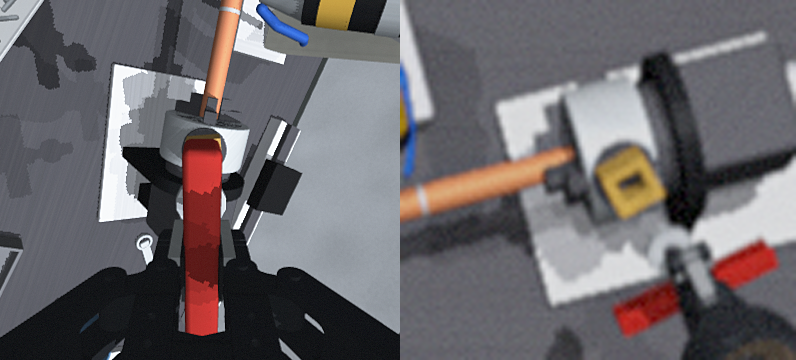

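The key is clear of the socket. In the top crop the brass block at top px (314,160) is visibly turned from before. I'll check its angle numerically while returning.

```bash
python3 - <<'E'
from sock import *
for f in ("top.npz","top5.npz"):
    z=np.load(f); sock(z["im"],z["d"],z["K"],z["o"],z["q"],314,160,20)
E
python3 -m crank '[[6.7,-3.4,-0.3,0.1,0.1,-0.25],[6.7,-3.4,-0.3,0.2,0.2,-0.5],[22,-2,2,0.456,0.429,-1.096],[22,-2,2,0.456,0.429,-1.096],[22,-2,2,0.456,0.429,-1.096],[22,-2,2,0.456,0.429,-1.096],[22,-2,2,0.456,0.429,-1.096],[22,-2,2,0.456,0.429,-1.096],[22,-2,2,0.456,0.429,-1.096],[22,-2,2,0.456,0.429,-1.096]]'
python3 - <<'E'
from h import *
delta([.4061,.2962,.1039+.08],frame([0,0,1],180))
E
```

```text
n 256 71 [-0.608 -0.15   0.78 ] tilt 38.76 az -166.17
rect ((0.5814247131347656, -0.3831901550292969), (35.81441116333008, 36.54264831542969), 17.151771545410156) mouth [ 0.5975 -0.045   0.1904]
n 257 78 [-0.567 -0.174  0.805] tilt 36.35 az -162.92
rect ((-0.6444997787475586, -0.39545631408691406), (34.7144889831543, 37.94293975830078), 77.20199584960938) mouth [ 0.5972 -0.045   0.1907]
time: 14.95
eef_pos: [0.4131, 0.1297, 0.272]
tcp_rot: [-0.001, 1.0, 0.001, -0.001]
contact_force: [-0.3, -0.2, -2.9]
opening: 0.169
finger_force: 99.3
row [0.63, 16.63, 8.84, 0.002, -0.003, 0.003]
```

The pinion turned about 60°, against 59° expected, so it is at the end stop.

```bash
python3 -m crank '[[0.6,5,1,0,0,0],[0.6,10,3,0,0,0],[0.6,14,5,0,0,0],[0.6,16.6,8,0,0,0],[0.6,16.6,8.8,0,0,0],[0.6,16.6,8.8,0,0,0],[0.6,16.6,8.8,0,0,0]]'
python3 - <<'E'
from h import *
im,d,K,o,q=grab("wrist"); p,Rt=pose()
T=(cloud(d,K,o,mat(q))-p)@Rt; m=(d>0)&(abs(T[...,0])<.03)&(abs(T[...,1])<.03)&(T[...,2]>.038)&(T[...,2]<.05)
t=T[m]; print(len(t),np.percentile(t,[2,50,98],axis=0).round(4).tolist())
delta([.4061,.2962,.1039],frame([0,0,1],180))
b=grab("scene"); cv2.imwrite("pics/w6.png",np.hstack([im[100:380,140:420],cv2.resize(b[0][210:310,300:410],(396,280),interpolation=cv2.INTER_CUBIC)]))
E
```

```text
time: 15.65
eef_pos: [0.4073, 0.2944, 0.1865]
tcp_rot: [0.0, 1.0, 0.001, 0.0]
contact_force: [0.8, -0.3, -3.0]
opening: 0.169
finger_force: 99.6
260 [[-0.0078, -0.0175, 0.0409], [0.0021, -0.0138, 0.0422], [0.0115, 0.015, 0.0465]]
row [0.19, 0.16, 8.35, 0.003, 0.002, -0.001]
```

View pics/w6.png

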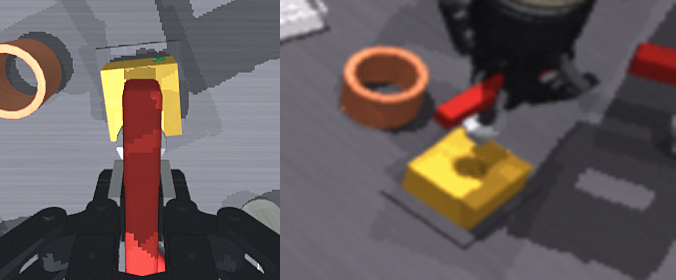

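The scene crop shows the key hanging above the holder hole at crop (470,165), upright. I'll lower it.

```bash
python3 -m crank '[[0.15,0.1,1.5,0.003,0.002,0],[0.15,0.1,3,0.003,0.002,0],[0.15,0.1,4.5,0.003,0.002,0],[0.15,0.1,5.5,0.003,0.002,0],[0.15,0.1,6,0.003,0.002,0],[0.15,0.1,6,0.003,0.002,0]]'
python3 - <<'E'
from h import *
delta([.4061,.2962,.1039],frame([0,0,1],180))
E
```

```text
time: 16.35
eef_pos: [0.4052, 0.2957, 0.1256]
tcp_rot: [-0.0, 1.0, -0.001, -0.001]
contact_force: [-0.6, 1.1, -2.7]
opening: 0.169
finger_force: 99.7
row [-0.1, 0.05, 2.17, -0.002, -0.003, 0.0]
```

```bash
python3 -m crank '[[0,0.05,0.8,0,0,0],[0,0.05,1.5,0,0,0],[0,0.05,2,0,0,0],[0,0.05,2.2,0,0,0],[0,0.05,2.3,0,0,0],[0,0.05,2.3,0,0,0]]'
python3 - <<'E'
from h import *
delta([.4061,.2962,.1039],frame([0,0,1],180))
E
```

```text
time: 16.95
eef_pos: [0.4053, 0.2964, 0.104]
tcp_rot: [-0.001, 1.0, -0.001, -0.001]
contact_force: [-3.5, -1.7, 2.9]
opening: 0.169
finger_force: 100.6
row [-0.08, -0.02, 0.01, -0.002, -0.002, 0.001]
```

```bash
python3 -m crank '[[0,0,0,0,0,0],[0,0,0,0,0,0],[0,0,0,0,0,0],[0,0,0,0,0,0],[0,0,0,0,0,0],[0,0,0,0,0,0],[0,0,0,0,0,0]]' 1 20
python3 -m crank '[[0,0,-1.5,0,0,0],[0,0,-3,0,0,0],[0,0,-6,0,0,0],[0,0,-9,0,0,0],[0,0,-11.7,0,0,0],[0,0,-11.7,0,0,0],[0,0,-11.7,0,0,0]]'
python3 key.py
```

```text
time: 17.65
eef_pos: [0.4055, 0.2965, 0.1033]
tcp_rot: [-0.0, 1.0, -0.001, -0.001]
contact_force: [0.5, 0.1, -0.0]
opening: 0.998
finger_force: 0.0
time: 18.35
eef_pos: [0.4058, 0.2967, 0.2205]
tcp_rot: [-0.0, 1.0, -0.0, -0.0]
contact_force: [-0.9, -0.2, -0.8]
opening: 0.996
finger_force: 0.0
red 2361 0.1334857390079785 ((403.960205078125, 294.96905517578125), (15.194732666015625, 108.09290313720703), 89.89179992675781)
yel 2598 0.05471654619501445 ((405.89306640625, 294.83087158203125), (70.3658218383789, 70.05998992919922), 5.698981285095215)
row [-0.29, -0.04, -0.08, -0.002, -0.003, 0.001]
```

View pics/w2.png

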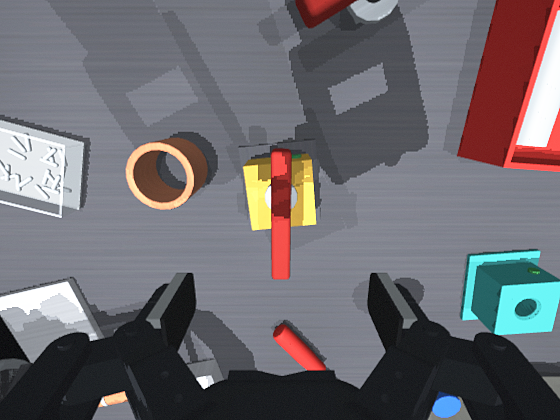

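The key is back upright in the holder at (281,213), its top at z 0.1335 as at the start, and the fingers are clear.

```bash
python3 -c "
from plant import ctrl; print(ctrl.sign_off())"
```

```text
the job is handed in; nothing more can be done
None
```

I tightened the chuck to its end stop (the socket turned about 60°, with firm resistance at the end), put the key back upright and fully down in the yellow holder, let go of it, and handed the job in at about 18.4 s.

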